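# Pack a gel casting chamber with filler plates and hold it shut

### The arm

A 6-joint arm with a two-finger parallel gripper is mounted at the origin on a cart in front of the work surface, level with it; the furniture and walls round the work are solid. World frame = base frame: x ahead of the robot, y to its left, z up, the work surface at z = 0. Lengths are in mm, angles in rad, forces in N, time in s.
With the tool pointing down it reaches from about 275 to 825 mm from the base axis. Payload 4.9 kg.
Tool frame: the origin (TCP) lies at the very end of the fingers, on their centre line; the grasp point (between the pads) lies 19 mm behind it; z points along the fingers, y is the line along which they close (so a half turn about z gives the same grasp; the last joint's range is limited). The gripper opens to 85 mm and grips with 20 to 120 N. Pads are 22 mm wide; open, the fingers measure 114 mm over their backs; the gripper's body (76 mm by 85 mm) begins 54 mm behind the grasp point. The pads swing forward as they close: fully open they stand 13 mm farther back than shut.
Start: joints at [1.203, 0.326, -0.193, 1.052, 0, 1.437], TCP at [127.415, 535.055, 193.381] pointing down, gripper open.
Joint ranges: [-2.65, 2.65], [-0.97, 1.79], [-1.3, 1.35], [-1.93, 2.1], [-1.47, 1.37], [-3.14, 3.14]. Speed limits (rad/s): [2.57, 2.57, 3.14, 3.14, 3.14, 3.14].

### API

Orientations are given as [roll, pitch, yaw] about the fixed x, y, z axes, in that order (R = Rz(yaw) Ry(pitch) Rx(roll)).
In Python, from bench import bot, solve_ik, imaging gives the robot as it stands. Calls block until the motion is done:
- bot.move_ptp(position, orientation): joint-space move of the TCP to a pose.
- bot.movel(position, rot=None, max_speed=150, threshold=None): straight line of the TCP; rot=None keeps the orientation; max_speed is the mean speed in mm/s. With threshold (N) it stops when the force on the tool has changed by that much, and returns True; else False.
- bot.move_j(angles): joint-space move.
- bot.grip(opening, effort=None): opening from 0.0 (shut) to 1.0 (fully open); effort is the grip in N (None keeps the last); returns when the fingers have stopped.
- bot.dwell(seconds).
- solve_ik(position, orientation): joint angles nearest the present ones, or None.
- bot.get_state(): the state.
- imaging.capture(name): name is "side" or "top" or "wrist"; returns the picture (420x560x3 uint8, blue, green, red); there is no depth.
- imaging.camera_model(name): a dict with "K" (3x3 intrinsics, pixels), "position" and "rotation" of the camera in the world. Camera axes: x right, y up, looking along -z (the intrinsics and any distortion apply to the point x, -y, -z); pixel columns grow to the right and rows downward; lengths in mm; the calibration is good to about 2 mm. A picture is of the moment at which its call begins: read the wrist's pose just before it. camera_model takes no time and is no camera call; for the wrist camera it gives the pose at the moment of the call.
A pose or a line that the arm cannot do raises bot.IKError and nothing moves.
- bot.sign_off(): hands the job in; it is judged then, once.
The state is a dict: "t": time; "qpos": joint angles; "joint_velocities": joint speeds; "effort": joint torques, N m; "tcp_pos": TCP position; "orientation": TCP orientation; "contact_force": force on the tool from outside, world axes, zero at the start; "wrist_torque": the same for the moment, N m; "opening": opening from 0.0 (shut) to 1.0 (fully open); "gripper_force": force on a finger pad.
Only numpy, scipy, OpenCV 4.12 (cv2) and the standard library are available. Lean on these libraries where they do the work, as an engineer would, in place of code of your own. Each camera call takes 0.05 s, during which the arm holds its last target. There are 200 camera calls.

### The job

The gel casting chamber holds only two glass cassettes, so the room in front of them has to be packed before casting: stand white filler plates from the storage block in the trough one after another, upright, fully down on its floor and close up against the cassettes, until the pressure plate, pushed in by the plunger's black upright grip, bites on the stack before the plunger reaches its end stop. Plates that are not needed stay in the storage block, and the other things on the bench are left alone. Finish holding: with the fingers on the grip keep it pushed in, so that the plate's spring is about half compressed (a push of about 10 N) and clamps the stack, and do not let go.

Things in the scene. Friction and masses are not known exactly. Their poses are not given: they have to be found in the camera images.
- caster: Gel casting chamber, fixed: a grey trough. Origin on the bench under the trough; x runs along it from the black grip (front) to the back plate, y across, z up. Floor at z = 14 mm; side walls 77 mm apart, 8 mm thick, tops at z = 52 mm, x = -47 to 83 mm. A guide bracket 82 mm wide crosses at x = -70 to -58 mm, top at z = 58 mm.
- back_pack: Back plate with two glass cassettes clipped to its front; fixed at a different place along the trough each time. Origin on the trough's floor at the middle of the cassettes' front face (70 mm wide, 44 mm high, tops at z = 58 mm; clips and back plate reach 61 mm). Filler plates go against this face, between it and the pressure plate. Axes as the chamber's.
- plate_face (a point): Middle of the rear face of the aluminium pressure plate (10 x 74 x 44 mm, top at z = 59 mm), which presses on the filler plates; it rides on the plunger's rod. The gap to be filled runs along the chamber's x from this point to the cassettes' face. Axes as the chamber's.
- plunger_grip (a point): Point to take the plunger's black upright grip: 14 mm along the trough, 26 mm across, top at z = 86 mm; this point is on its axis at z = 70 mm. Axes as the chamber's. Pushed towards the back plate it drives the rod and pressure plate; it stays where left (2 N friction) unless the spring pushes it back.
- plunger (a joint): How far the plunger is pushed in, m: 0 drawn fully back (pressure plate's face then at the chamber's x = -25 mm, grip at x = -116 mm), 0.026 at its end stop.
- pressure_plate (a joint): Compression of the spring between rod and pressure plate, m: 0 relaxed (the plate meets nothing), at most 0.012; 1.5 N per mm, so about 9 N at 0.006.
- rack: Grey storage block for the filler plates, 132 x 94 x 30 mm, fixed to the bench. Origin under its middle; x across the slots, y along them. Four slots at x = -45, -15, +15, +45 mm, 14 x 72 mm and 22 mm deep (bottoms 8 mm over the bench).
- filler_1_mid (a point): Centre of a white filler plate, 12 mm thick (its x), 70 mm wide (its y), 80 mm high, 80 g; all four are alike. It stands upright in the slot at x = -45 mm of the storage block. The upper 34 mm is a tab 44 mm wide, to be taken from above across these 44 mm. This point is 40 mm above the lower edge.
- filler_2_mid (a point): Centre of a white filler plate, 12 mm thick (its x), 70 mm wide (its y), 80 mm high, 80 g; all four are alike. It stands upright in the slot at x = -15 mm of the storage block. The upper 34 mm is a tab 44 mm wide, to be taken from above across these 44 mm. This point is 40 mm above the lower edge.
- filler_3_mid (a point): Centre of a white filler plate, 12 mm thick (its x), 70 mm wide (its y), 80 mm high, 80 g; all four are alike. It stands upright in the slot at x = +15 mm of the storage block. The upper 34 mm is a tab 44 mm wide, to be taken from above across these 44 mm. This point is 40 mm above the lower edge.
- filler_4_mid (a point): Centre of a white filler plate, 12 mm thick (its x), 70 mm wide (its y), 80 mm high, 80 g; all four are alike. It stands upright in the slot at x = +45 mm of the storage block. The upper 34 mm is a tab 44 mm wide, to be taken from above across these 44 mm. This point is 40 mm above the lower edge.
- sample_pot: Specimen pot with red cap, 46 mm across, 57 mm high; a bystander, not to be disturbed. Origin under its middle.
- petri_0: Small petri dish, 58 mm across, 13 mm high; a bystander, not to be disturbed. Origin under its middle.
- vial_b: Vial with blue cap, 23 mm across, 54 mm high; a bystander, not to be disturbed. Origin under its middle.
- tube_a: Centrifuge tube lying on the bench, 21 x 120 mm; a bystander, not to be disturbed. Origin under its middle.
- timer: Black timer, 34 x 72 mm, 59 mm high; a bystander, not to be disturbed. Origin under its middle.

How it is judged (in metres and radians):
At the end, for the whole second after the job is handed in: Fingers hold the plunger in (over 2 N), the plate's spring is compressed 3 to 11.5 mm and the stack bears on the cassettes with over 3 N. Every filler plate stands upright on the trough's floor (within 4 mm, 0.1 rad) or down in a slot of the storage block (value of joint pressure_plate between 0.003 and 0.0115 m and contact force between back_pack and anything else above 3 N and contact force between the fingers and plunger above 2 N and ((x of filler_1_mid in the frame of caster between -0.03 and 0.04 m and y of filler_1_mid in the frame of caster between -0.006 and 0.006 m and z of filler_1_mid in the frame of caster below 0.058 m and angle between filler_1_mid's own z axis and vertical below 0.1 rad) or (x of filler_1_mid in the frame of rack between -0.055 and 0.055 m and y of filler_1_mid in the frame of rack between -0.008 and 0.008 m and z of filler_1_mid in the frame of rack below 0.053 m and angle between filler_1_mid's own z axis and vertical below 0.15 rad)) and ((x of filler_2_mid in the frame of caster between -0.03 and 0.04 m and y of filler_2_mid in the frame of caster between -0.006 and 0.006 m and z of filler_2_mid in the frame of caster below 0.058 m and angle between filler_2_mid's own z axis and vertical below 0.1 rad) or (x of filler_2_mid in the frame of rack between -0.055 and 0.055 m and y of filler_2_mid in the frame of rack between -0.008 and 0.008 m and z of filler_2_mid in the frame of rack below 0.053 m and angle between filler_2_mid's own z axis and vertical below 0.15 rad)) and ((x of filler_3_mid in the frame of caster between -0.03 and 0.04 m and y of filler_3_mid in the frame of caster between -0.006 and 0.006 m and z of filler_3_mid in the frame of caster below 0.058 m and angle between filler_3_mid's own z axis and vertical below 0.1 rad) or (x of filler_3_mid in the frame of rack between -0.055 and 0.055 m and y of filler_3_mid in the frame of rack between -0.008 and 0.008 m and z of filler_3_mid in the frame of rack below 0.053 m and angle between filler_3_mid's own z axis and vertical below 0.15 rad)) and ((x of filler_4_mid in the frame of caster between -0.03 and 0.04 m and y of filler_4_mid in the frame of caster between -0.006 and 0.006 m and z of filler_4_mid in the frame of caster below 0.058 m and angle between filler_4_mid's own z axis and vertical below 0.1 rad) or (x of filler_4_mid in the frame of rack between -0.055 and 0.055 m and y of filler_4_mid in the frame of rack between -0.008 and 0.008 m and z of filler_4_mid in the frame of rack below 0.053 m and angle between filler_4_mid's own z axis and vertical below 0.15 rad))); the arm keeps its last pose, push and grip.
It fails at once if a bystander is pushed more than 25 mm from its place (distance of any of sample_pot, petri_0, vial_b, tube_a, timer from where it was at the start of the episode above 0.025 m).
It also fails if it takes over 72 s, if anything falls off the work surface, if the arm or the gripper's body presses on something with over 40 N, if the wrist force passes 120 N, or if a joint passes its speed limit or range.

## Working session

There is one attempt and no reset: what is moved stays moved. The work goes in short steps, each a Python script; the robot and the scene stay as the last script left them, time stands still between calls to the robot, and variables do not carry over. Pictures are saved under pics/ and viewed, at most 10 in all, crops included, and the job is handed in when it is done.

```bash
mkdir -p pics; python3 - <<'E'
from bench import bot, imaging
import cv2
for n in("top","side"):
    cv2.imwrite(f"pics/{n}0.png",cv2.resize(imaging.capture(n),(784,588),interpolation=cv2.INTER_CUBIC))
    m=imaging.camera_model(n);print(n,m)
print(bot.get_state())
E
```

```text
top {'K': array([[435.68695883,   0.        , 274.37526174],
       [  0.        , 435.68695883, 210.99252442],
       [  0.        ,   0.        ,   1.        ]]), 'position': array([ 310.29945953, -204.29666396,  899.81969454]), 'rotation': array([ 0.18077262, -0.00954507, -1.59877605])}
side {'K': array([[487.47579899,   0.        , 274.18855703],
       [  0.        , 487.47579899, 209.17241291],
       [  0.        ,   0.        ,   1.        ]]), 'position': array([  32.89008968, -874.03829023,  406.60726806]), 'rotation': array([ 1.15332098, -0.00535674, -0.56571682])}
{'t': 0.1, 'qpos': array([ 1.20278057e+00,  3.26877525e-01, -1.93484880e-01,  1.05199619e+00,
        1.55297709e-05,  1.43663424e+00]), 'joint_velocities': array([-0.00069481, -0.00039049,  0.00068856,  0.00014316, -0.00022649,
       -0.00031054]), 'effort': array([ 9.45255379e-04, -4.44240546e+01,  2.63037962e+01,  7.90226972e-03,
       -1.19626375e-04, -5.79768084e-06]), 'tcp_pos': array([127.20382787, 534.49356723, 192.67557737]), 'orientation': array([-3.14004650e+00, -2.24358970e-04,  2.90773879e+00]), 'contact_force': array([ 0.53056836,  0.71221115, -0.1503003 ]), 'wrist_torque': array([-0.00396133,  0.0200101 , -0.00931634]), 'gripper_force': 0.0, 'opening': 1.004995845724419}
```

View pics/top0.png

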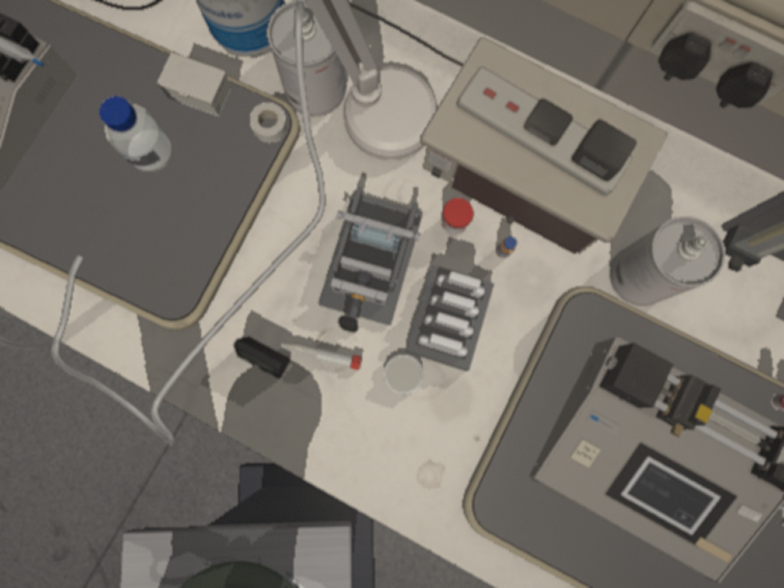

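View pics/side0.png

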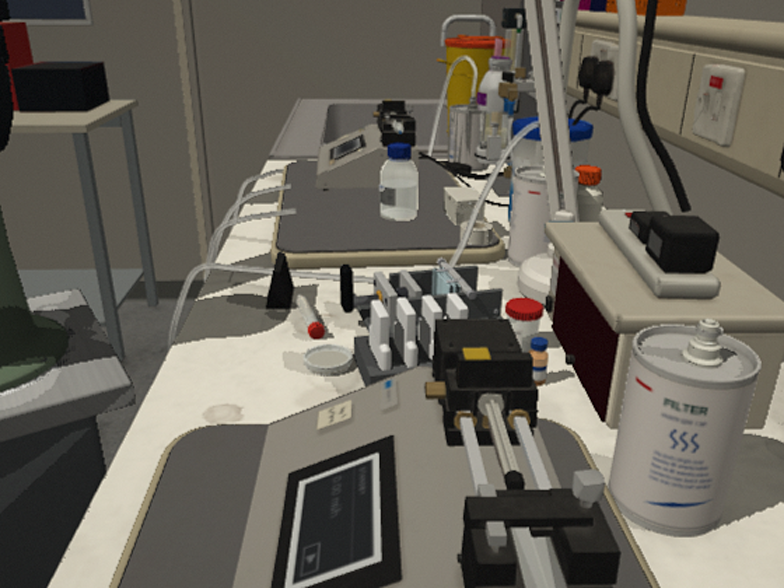

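The top view shows the chamber around (370,262), grip at (348,322), the rack around (455,310) with four white tabs, and bystanders around them. I'll localise these roughly and then look from close by with the wrist camera.

```bash
cat > h.py <<'E'
from bench import bot, solve_ik, imaging
import numpy as np, cv2
from scipy.spatial.transform import Rotation as Ro
def ray(m,uv,z):
    "world point at height z seen at pixel uv (560x420)"
    d=np.linalg.inv(m["K"])@[uv[0],uv[1],1]; d=Ro.from_euler('xyz',m["rotation"]).as_matrix()@[d[0],-d[1],-d[2]]
    p=np.array(m["position"]); return p+d*(z-p[2])/d[2]
def proj(m,P):
    c=Ro.from_euler('xyz',m["rotation"]).as_matrix().T@(np.asarray(P,float).reshape(-1,3)-m["position"]).T
    u=m["K"]@[c[0],-c[1],-c[2]]; return (u[:2]/u[2]).T
def crop(im,x0,y0,x1,y1,s,name):
    cv2.imwrite("pics/"+name,cv2.resize(im[y0:y1,x0:x1],None,fx=s,fy=s,interpolation=cv2.INTER_CUBIC))
E
python3 - <<'E'
from h import *
m=imaging.camera_model("top")
for n,uv,z in [("grip",(348,322),86),("plate",(366,268),59),("cass",(376,234),58),("rod bracket",(358,292),58),("t1",(464,283),88),("t2",(459,303),88),("t3",(449,323),88),("t4",(442,345),88),("pot",(457,212),57),("vial",(509,243),54),("petri",(404,371),13),("timer",(262,350),59),("tubecap",(355,362),10),("box",(430,130),150)]:
    print(n,ray(m,np.array(uv)/1.4,z).round())
crop(imaging.capture("top"),222,122,362,272,4,"top1.png")
w=imaging.camera_model("wrist"); s=bot.get_state()
print(w, s["tcp_pos"], s["orientation"])
R=Ro.from_euler('xyz',s["orientation"]); print("cam in tool",R.inv().apply(w["position"]-s["tcp_pos"]), (R.inv()*Ro.from_euler('xyz',w["rotation"])).as_matrix().round(2))
E
```

```text
grip [ 424. -167.   86.]
plate [ 504. -192.   59.]
cass [ 553. -208.   58.]
rod bracket [ 470. -180.   58.]
t1 [ 473. -325.   88.]
t2 [ 445. -317.   88.]
t3 [ 418. -302.   88.]
t4 [ 389. -292.   88.]
pot [ 584. -325.   57.]
vial [ 536. -398.   54.]
petri [ 360. -243.   13.]
timer [392. -46.  59.]
tubecap [ 375. -172.   10.]
box [ 667. -282.  150.]
{'K': array([[326.06681267,   0.        , 284.01155602],
       [  0.        , 326.06681267, 209.03922697],
       [  0.        ,   0.        ,   1.        ]]), 'position': array([ 50.75444794, 553.25137908, 373.65287771]), 'rotation': array([-0.31450288,  0.0023414 ,  1.33689623])} [127.24473631 534.60178004 192.78447416] [-3.14030596e+00 -1.97934697e-04  2.90777513e+00]
cam in tool [  78.76568788    0.18716845 -180.85320717] [[-0.    0.95  0.31]
 [ 1.   -0.    0.  ]
 [ 0.    0.31 -0.95]]
```

View pics/top1.png

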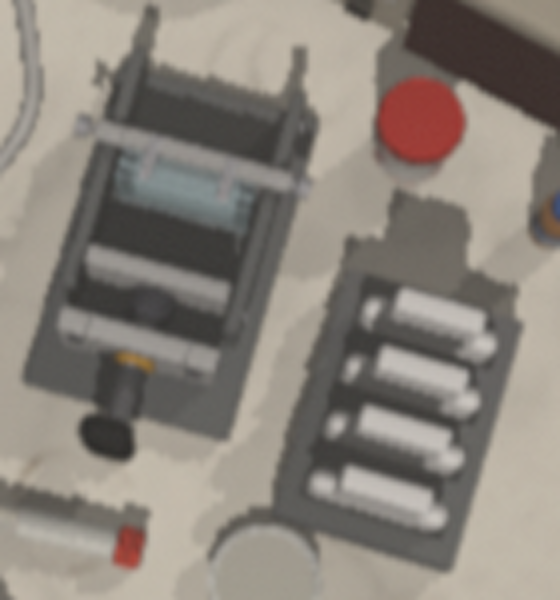

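```bash
python3 - <<'E'
from h import *
bot.move_ptp([470,-250,175],[np.pi,0,2.83])
s=bot.get_state(); m=imaging.camera_model("wrist"); im=imaging.capture("wrist")
np.savez("w1.npz",im=im,**m); cv2.imwrite("pics/w1.png",cv2.resize(im,(800,600),interpolation=cv2.INTER_CUBIC))
print(s["t"],s["tcp_pos"],s["orientation"],s["qpos"],m["position"])
E
```

```text
3.1583 [ 470.32890932 -249.31453051  175.02391654] [3.14138191e+00 5.10754732e-05 2.83120193e+00] [-6.26271802e-01  3.06863008e-01 -2.68948017e-01  9.95002220e-01
  2.16179289e-04 -3.15881089e-01] [ 395.3677524  -225.06734098  355.88256807]
```

View pics/w1.png

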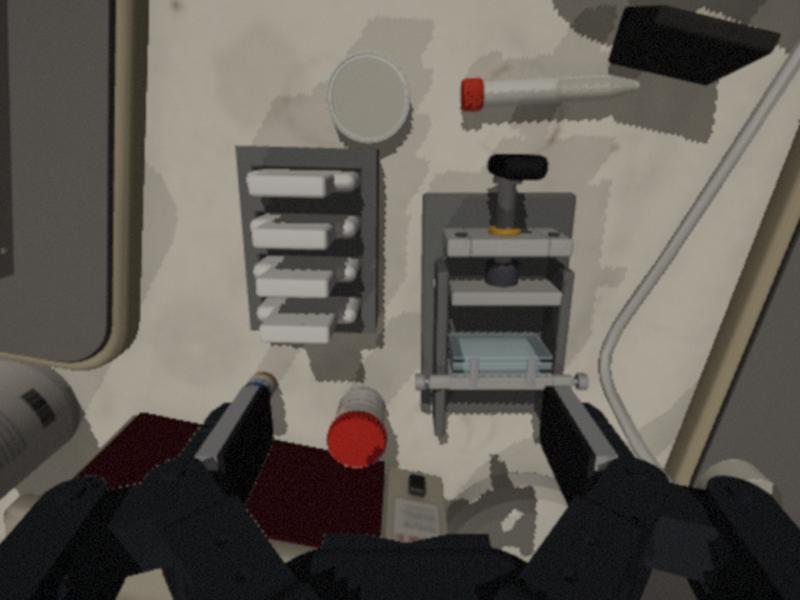

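The wrist view is upside down and shows the rack at left (240–380,150–340), the chamber at right (420–580,150–430), and the gap between the plate (505,290) and the blue cassettes (500,350). I'll enlarge it.

```bash
python3 - <<'E'
from h import *
crop(np.load("w1.npz")["im"],160,98,420,298,3,"w1c.png")
E
```

```text
(no output)
```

View pics/w1c.png

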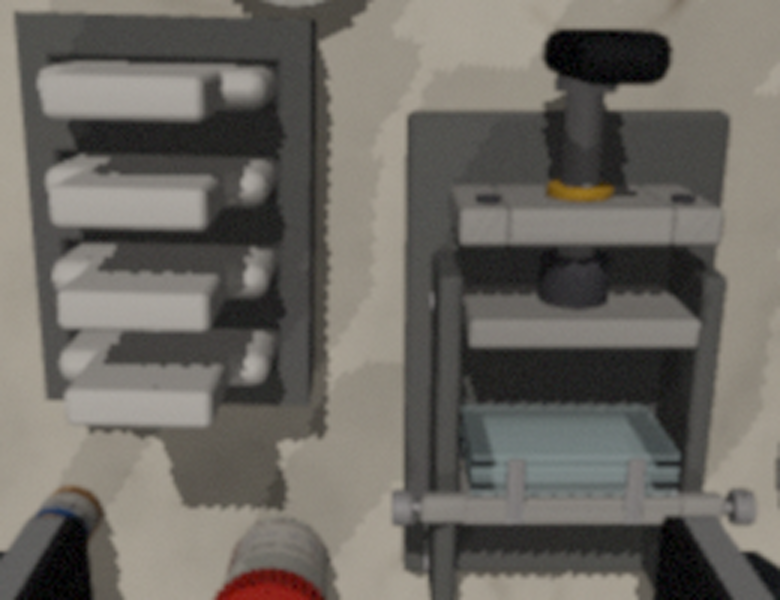

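```bash
cat > fit.py <<'E'
from h import *
from scipy.optimize import least_squares
d=np.load("w1.npz"); m={k:d[k] for k in("K","position","rotation")}
px=lambda a:np.array(a,float)/3+[160,98]-.33
def W(p,P): P=np.asarray(P,float); c,s=np.cos(p[2]),np.sin(p[2]); return np.c_[p[0]+c*P[:,0]-s*P[:,1],p[1]+s*P[:,0]+c*P[:,1],P[:,2]]
# image left = -y
br=[((-70,-41,58),(458,208)),((-70,41,58),(718,208)),((-58,-41,58),(461,243)),((-58,41,58),(719,243))]
pl=[((0,-37,59),(469,346)),((0,37,59),(698,346)),((-10,-37,59),(466,318)),((-10,37,59),(700,318))]
ca=[((0,-35,58),(475,460)),((0,35,58),(678,460)),((0,-35,14),(464,407)),((0,35,14),(650,407))]
def fc(q):
    P=[p for p,_ in br]+[(p[0]+q[3],p[1],p[2]) for p,_ in pl]+[(p[0]+q[4],p[1],p[2]) for p,_ in ca]
    return (proj(m,W(q,P))-px([u for _,u in br+pl+ca]))
rc=least_squares(lambda q:fc(q).ravel(),[530,-200,-.31,-20,20],x_scale=[10,10,.1,10,10],loss="soft_l1")
print("caster",rc.x.round(3)); print(fc(rc.x).round(1).tolist())
tabs=[(124,97),(133,210),(139,308),(145,407)]
P=[(-45+30*k,0,88) for k in range(4)]+[(-45+30*k+dx,dy,88) for k in(1,2,3) for dx,dy in((-6,-22),(-6,22),(6,-22),(6,22))]
U=tabs+[(50,192),(216,192),(55,228),(211,228),(59,290),(219,290),(62,328),(213,328),(67,390),(223,390),(71,424),(213,424)]
fr=lambda q:proj(m,W(q,P))-px(U)
rr=least_squares(lambda q:fr(q).ravel(),[430,-310,-.37],x_scale=[10,10,.1],loss="soft_l1")
print("rack",rr.x.round(3)); print(fr(rr.x).round(1).tolist())
np.savez("fit.npz",c=rc.x,r=rr.x)
# overlay on the enlarged wrist crop, and on the top view
def box(p,x,y,z): return [W(p,[(x[i],y[j],z[k]) for i,j,k in e]) for e in ([(a,b,c) for a,b,c in t] for t in [((0,0,0),(0,1,0)),((1,0,0),(1,1,0)),((0,0,0),(1,0,0)),((0,1,0),(1,1,0)),((0,0,1),(0,1,1)),((1,0,1),(1,1,1)),((0,0,1),(1,0,1)),((0,1,1),(1,1,1))])]
q=rc.x; L=box(q,(-70,-58),(-41,41),(58,58))+box(q,(q[3]-10,q[3]),(-37,37),(59,59))+box(q,(q[4],q[4]),(-35,35),(14,58))+box(q,(-47,83),(-38.5,38.5),(52,52))+box(q,(q[3]-98,q[3]-84),(-13,13),(86,86))
r=rr.x
L+=box(r,(-66,66),(-47,47),(30,30))
for k in range(4): L+=box(r,(-51+30*k,-39+30*k),(-22,22),(88,88))
def draw(mm,im,o,s,c):
    x0,y0,x1,y1=o; I=cv2.resize(im[y0:y1,x0:x1],None,fx=s,fy=s,interpolation=cv2.INTER_CUBIC)
    for l in L:
        a,b=((proj(mm,l)-[x0,y0]+.33)*s).round().astype(int); cv2.line(I,tuple(map(int,a)),tuple(map(int,b)),c,1)
    return I
A=draw(m,d["im"],(160,98,420,258),1.5*1.0,(0,255,0)); A=draw(m,d["im"],(160,98,420,298),1.9,(0,255,0))
B=draw(imaging.camera_model("top"),imaging.capture("top"),(222,122,322,272),2.53,(0,255,0))
h=min(len(A),len(B)); cv2.imwrite("pics/ov.png",np.hstack([A[:h],B[:h]]))
print(A.shape,B.shape)
E
python3 fit.py
```

```text
caster [ 5.35695e+02 -1.99394e+02 -3.03000e-01 -2.47700e+01  1.49770e+01]
[[-0.1, -0.1], [2.3, -0.8], [-1.4, 0.9], [0.6, 0.3], [-0.4, 0.6], [0.3, 0.1], [0.8, 0.0], [0.6, -0.6], [-1.4, -0.2], [0.8, -0.7], [-1.4, 0.7], [-1.4, 0.2]]
rack [ 4.36988e+02 -3.08850e+02 -3.25000e-01]
[[0.3, -0.6], [-0.4, -1.1], [-0.2, 0.9], [-0.2, 0.4], [0.1, -2.7], [-1.7, -1.9], [-0.3, -0.3], [0.5, 0.4], [0.2, -0.2], [-1.4, 0.5], [0.4, 0.6], [1.1, 1.3], [0.4, -0.6], [-1.6, 0.0], [0.2, 0.6], [2.2, 1.3]]
(380, 494, 3) (379, 253, 3)
```

View pics/ov.png

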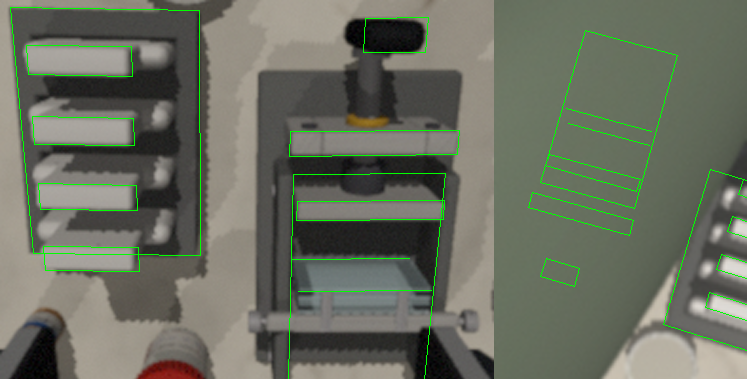

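The overlay fits: the plate face sits at x≈-24.8 (plunger fully back) and the cassettes at x≈15, so the gap is about 40 mm. Two plates leave 16 mm, so about 22 mm of the 26 mm travel gets used with the spring half compressed. Picking the first plate now.

```bash
cat >> h.py <<'E'
f=np.load("fit.npz"); C,RK=f["c"],f["r"]
def at(p,x,y,z): c,s=np.cos(p[2]),np.sin(p[2]); return np.array([p[0]+c*x-s*y,p[1]+s*x+c*y,z])
def inv(p,P): c,s=np.cos(p[2]),np.sin(p[2]); dx,dy=P[0]-p[0],P[1]-p[1]; return np.round([c*dx+s*dy,-s*dx+c*dy,P[2]],2)
def ori(p): return [np.pi,0,p[2]+np.pi]
def st(n):
    s=bot.get_state(); print(n,"t",round(s["t"],2),"casterframe",inv(C,s["tcp_pos"]),"F",s["contact_force"].round(1),"op",round(s["opening"],3),"gf",round(s["gripper_force"],1))
def pick(x):
    bot.grip(1.0,60)
    bot.move_ptp(at(RK,x,0,115),ori(RK)); bot.movel(at(RK,x,0,57),max_speed=80,threshold=15); st("down")
    bot.grip(0.0,60); st("gripped")
    bot.movel(at(RK,x,0,145),max_speed=100); st("lifted")
def place(x):
    bot.movel(at(C,x,0,145),rot=ori(C),max_speed=150); st("over")
    bot.movel(at(C,x,0,75),max_speed=80,threshold=8); st("in")
    print(bot.movel(at(C,x,0,59),max_speed=25,threshold=6)); st("floor")
E
python3 - <<'E'
from h import *
pick(45)
m=imaging.camera_model("wrist")
bot.movel(at(C,C[4]-8.5,0,145),rot=ori(C),max_speed=150); st("over")
m=imaging.camera_model("wrist"); im=imaging.capture("wrist"); cv2.imwrite("pics/w2.png",im)
E
```

```text
down t 4.82 casterframe [ -16.17 -135.02   57.46] F [-1.1 -0.4 -0.2] op 0.999 gf 0.0
gripped t 5.58 casterframe [ -16.61 -134.9    56.98] F [ 0.5 -0.4 -0.5] op 0.001 gf 0.0
lifted t 6.62 casterframe [ -17.11 -134.69  144.3 ] F [0.3 0.8 0.2] op 0.0 gf 0.0
over t 7.67 casterframe [  6.39  -0.58 144.92] F [-0.6 -0.5 -0. ] op -0.002 gf 0.0
```

View pics/w2.png

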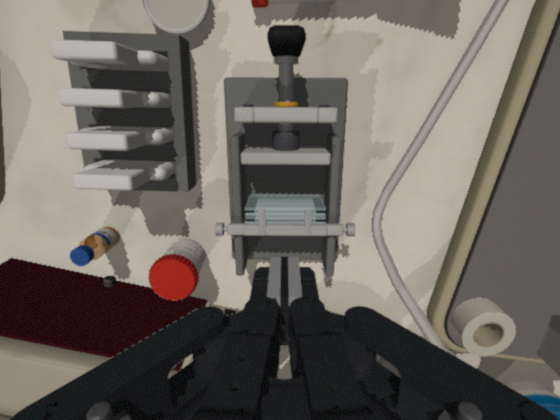

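The fingers closed on nothing; the image shows all four tabs still in the rack at left (the fourth at about (115,175)), fingertips at about (283,262). I'll check where the calibration puts the TCP in this picture.

```bash
python3 - <<'E'
from h import *
m=imaging.camera_model("wrist"); s=bot.get_state(); p=s["tcp_pos"]
print(p,proj(m,p),proj(m,p+[0,0,19]))
for P in [at(RK,x,y,88) for x in(-45,-15,15,45) for y in(-22,22)]: print(proj(m,P).round())
print("cass",proj(m,[at(C,C[4],y,z) for z in(14,58) for y in(-35,35)]).round(),"plate rear top",proj(m,[at(C,C[3],y,59) for y in(-37,37)]).round())
t=imaging.camera_model("top"); print("top tcp",proj(t,p))
im=imaging.capture("top"); crop(im,200,90,360,230,3.5,"top2.png")
E
```

```text
[ 541.54246498 -202.08104133  144.93660371] [[283.92205723 240.42409486]] [[283.86852094 254.35729116]]
[[51. 48.]]
[[118.  50.]]
[[60. 96.]]
[[124.  97.]]
[[ 68. 140.]]
[[129. 142.]]
[[ 75. 181.]]
[[134. 182.]]
cass [[250. 196.]
 [320. 195.]
 [245. 209.]
 [326. 209.]] plate rear top [[240. 164.]
 [330. 164.]]
top tcp [[265.54557697 160.07488519]]
```

View pics/top2.png

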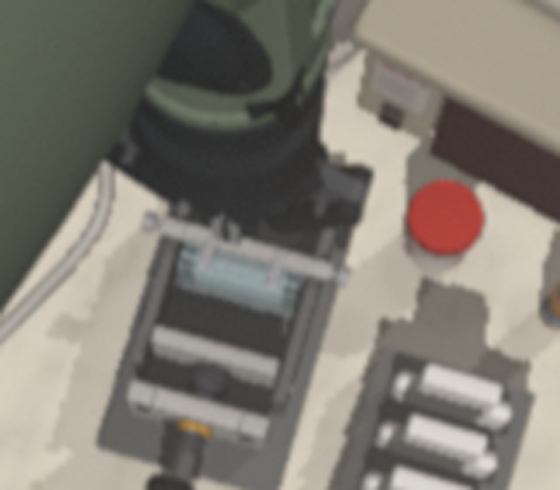

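The top view shows the shut fingers roughly over the cassettes at (228,235), but the wrist view puts the tips ~18 px behind the nominal TCP, as if they were ~25 mm shorter. I'll touch a tab top (z=88) with shut fingers to measure it.

```bash
python3 - <<'E'
from h import *
bot.movel(at(RK,45,0,120),rot=ori(RK),max_speed=200)
print(bot.movel(at(RK,45,0,58),max_speed=40,threshold=4)); s=bot.get_state(); print(inv(RK,s["tcp_pos"]),s["contact_force"],s["t"])
m=imaging.camera_model("wrist"); im=imaging.capture("wrist"); print(proj(m,s["tcp_pos"]))
cv2.imwrite("pics/w3.png",im[60:330,120:440].repeat(2,0).repeat(2,1))
bot.movel(at(RK,45,0,110),max_speed=150)
E
```

```text
False
[45.19 -0.11 58.26] [-0.03556354  0.58683983 -0.84234508] 10.3167
[[283.85303802 240.40937761]]
```

View pics/w3.png

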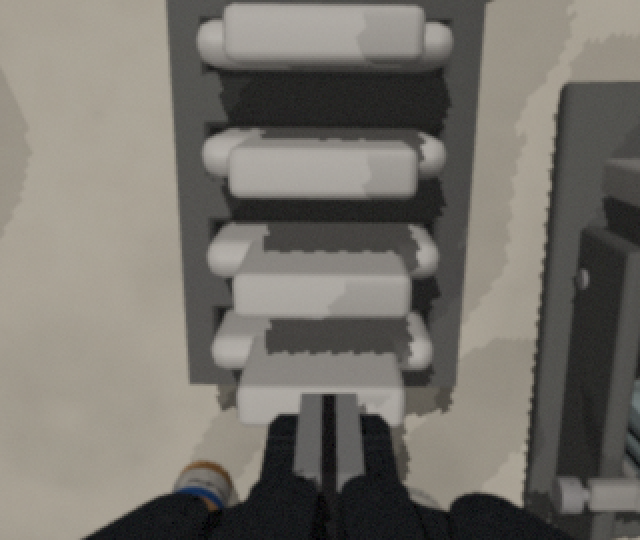

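The tip at (330,393) covers the top of the fourth tab at (320,405), so the fingers really are short of the nominal TCP and still above the tab. I'll go down further until it touches.

```bash
python3 - <<'E'
from h import *
bot.movel(at(RK,45,0,60),max_speed=150)
print(bot.movel(at(RK,45,0,25),max_speed=30,threshold=4)); s=bot.get_state(); print(inv(RK,s["tcp_pos"]),s["contact_force"],s["t"])
bot.movel(at(RK,45,0,100),max_speed=150)
E
```

```text
True
[46.07 -0.28 50.16] [-8.84514427e-01  4.78572379e-03  7.47424753e+00] 11.9083
```

The tab top (z=88) was touched at TCP z≈50, so the real finger ends are about 37.5 mm above the reported TCP. With no lateral offset worth noting, I'll compensate and retry.

```bash
sed -i 's/,115)/,115-D)/;s/,57)/,57.5-D)/;s/,145)/,150-D)/g;s/,75)/,78-D)/;s/,59)/,59-D)/;s/^def ori/D=37.5\ndef ori/' h.py; python3 - <<'E'
from h import *
pick(45)
if bot.get_state()["opening"]>.3:
    place(C[4]-8.5)
E
```

```text
down t 14.29 casterframe [ -16.2  -135.06   20.37] F [ 0.5 -0.5  0.6] op 1.003 gf 0.0
gripped t 14.75 casterframe [ -15.87 -135.8    20.76] F [-0.2 -2.6  3.5] op 0.5 gf 61.1
lifted t 15.82 casterframe [ -17.23 -134.47  111.67] F [-1.4 -0.2 -0.2] op 0.502 gf 62.2
over t 16.88 casterframe [  6.39  -0.62 112.43] F [ 1.  -0.5 -0.7] op 0.501 gf 62.2
in t 17.93 casterframe [ 6.71 -0.07 40.9 ] F [-0.7  1.1 -0. ] op 0.504 gf 62.2
True
floor t 18.51 casterframe [ 6.71 -0.05 26.67] F [-0.4  0.2  4.9] op 0.504 gf 62.8
```

Fully down (26.7 against the 26.6 expected). Now close up against the cassettes, release, and do the second plate.

```bash
cat >> h.py <<'E'
def snug():
    s=bot.get_state(); x,y,z=inv(C,s["tcp_pos"])
    bot.movel(at(C,x,0,z+.4),max_speed=20)
    print(bot.movel(at(C,x+6,0,z+.4),max_speed=15,threshold=4)); st("snug"); x2=inv(C,bot.get_state()["tcp_pos"])[0]
    bot.movel(at(C,x2-.3,0,z),max_speed=15); bot.grip(0.85); st("released")
    bot.movel(at(C,x2-.3,0,150-D),max_speed=120); return x2
E
python3 - <<'E'
from h import *
x=snug(); print(x)
if x<13: pick(15)
E
```

```text
True
snug t 18.98 casterframe [ 6.59 -0.03 26.7 ] F [-1.8 -0.8  5.1] op 0.5 gf 62.9
released t 19.62 casterframe [ 6.13  0.04 26.49] F [-0.4  0.5  0.9] op 0.854 gf 0.0
6.59
down t 22.29 casterframe [ -46.16 -134.27   20.34] F [-0.1 -0.2  0.4] op 0.997 gf 0.0
gripped t 22.76 casterframe [ -45.94 -134.99   20.71] F [-0.9 -1.4  4.1] op 0.5 gf 61.0
lifted t 23.83 casterframe [ -47.18 -133.84  111.78] F [-0.3 -0.1 -0.8] op 0.501 gf 61.9
```

```bash
python3 - <<'E'
from h import *
place(-8.2)
x=snug()
im=imaging.capture("wrist"); cv2.imwrite("pics/w4.png",im[60:330,140:440].repeat(2,0).repeat(2,1)); st("")
E
```

```text
over t 24.92 casterframe [ -8.38  -0.58 112.42] F [ 0.5  0.5 -0.9] op 0.501 gf 61.9
in t 25.97 casterframe [-8.2   0.16 40.55] F [ 0.4  0.9 -0.5] op 0.505 gf 62.7
True
floor t 26.26 casterframe [-8.14  0.1  38.95] F [0.6 0.2 3.6] op 0.502 gf 63.5
True
snug t 26.79 casterframe [-6.99  0.04 39.07] F [-0.2  1.2  5.4] op 0.501 gf 63.6
released t 27.44 casterframe [-7.500e+00  2.000e-02  3.873e+01] F [-0.5 -0.4  0.9] op 0.853 gf 0.0
 t 28.26 casterframe [ -8.06   0.12 111.62] F [-0.5 -0.6  0.1] op 0.847 gf 0.0
```

View pics/w4.png

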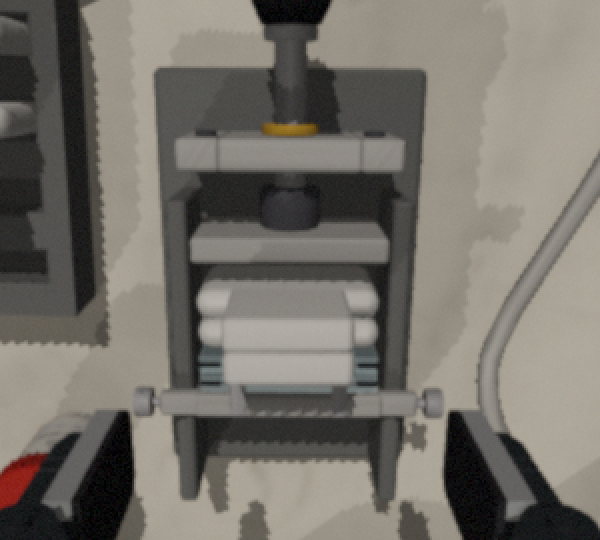

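Both plates stand in the trough side by side (tab tops at (288,367) and (288,333)), but the second "floor" contact came 12 mm early. I'll compare with the projection for down versus raised.

```bash
python3 - <<'E'
from h import *
m=imaging.camera_model("wrist")
q=lambda x,y,z:((proj(m,at(C,x,y,z))[0]-[140,60])*2).round().tolist()
for x in(6.2,-5.8,-7.5):
  for dz in(0,6,12): print(x,dz,"top rear L/R",q(x+6,-22,94+dz),q(x+6,22,94+dz),"top front",q(x-6,0,94+dz),"shoulder front/rear R",q(x-6,35,60+dz),q(x+6,35,60+dz))
print("plate rear",q(C[3],0,59),"brk",q(-58,0,58),"bar")
E
```

```text
6.2 0 top rear L/R [222.0, 396.0] [353.0, 396.0] top front [287.0, 363.0] shoulder front/rear R [380.0, 327.0] [378.0, 357.0]
6.2 6 top rear L/R [220.0, 404.0] [355.0, 404.0] top front [287.0, 370.0] shoulder front/rear R [382.0, 333.0] [380.0, 363.0]
6.2 12 top rear L/R [218.0, 413.0] [356.0, 413.0] top front [287.0, 378.0] shoulder front/rear R [384.0, 339.0] [383.0, 369.0]
-5.8 0 top rear L/R [221.0, 363.0] [354.0, 363.0] top front [287.0, 329.0] shoulder front/rear R [381.0, 297.0] [380.0, 327.0]
-5.8 6 top rear L/R [219.0, 370.0] [356.0, 370.0] top front [287.0, 335.0] shoulder front/rear R [383.0, 302.0] [382.0, 333.0]
-5.8 12 top rear L/R [217.0, 378.0] [358.0, 378.0] top front [287.0, 342.0] shoulder front/rear R [385.0, 307.0] [384.0, 339.0]
-7.5 0 top rear L/R [221.0, 358.0] [354.0, 358.0] top front [287.0, 324.0] shoulder front/rear R [381.0, 293.0] [380.0, 323.0]
-7.5 6 top rear L/R [219.0, 366.0] [356.0, 365.0] top front [287.0, 330.0] shoulder front/rear R [383.0, 298.0] [382.0, 329.0]
-7.5 12 top rear L/R [217.0, 373.0] [358.0, 373.0] top front [287.0, 337.0] shoulder front/rear R [386.0, 303.0] [384.0, 334.0]
plate rear [288.0, 263.0] brk [287.0, 172.0] bar
```

Readings match both plates down on the floor and touching each other (spacing 34 px = 12 mm), standing a few mm short of the cassettes; the push will close that gap. Now take the grip and push in steps while watching the force.

```bash
cat >> h.py <<'E'
def fx(n=8):
    F=[]
    for _ in range(n): bot.dwell(.02); F.append(bot.get_state()["contact_force"])
    F=np.mean(F,0); return round(F[0]*np.cos(C[2])+F[1]*np.sin(C[2]),2), F[2].round(2)
E
python3 - <<'E'
from h import *
bot.grip(0.75,80)
bot.movel(at(C,-114,0,125-D),max_speed=150)
bot.movel(at(C,-114,0,52-D),max_speed=80,threshold=10); st("down")
bot.grip(0.0,80); st("grip"); print(fx())
x0=inv(C,bot.get_state()["tcp_pos"])[0]
if bot.get_state()["opening"]>.15:
    for d in(6,11,13,14,15,16,17,18):
        bot.movel(at(C,-114+d,0,52-D),max_speed=30); f=fx(); st(f"{d} fx{f}")
        if f[0]<-7: break
E
```

```text
down t 30.46 casterframe [-1.1355e+02 -9.0000e-02  1.4860e+01] F [-0.4  0.1 -0.6] op 0.751 gf 0.0
grip t 30.89 casterframe [-113.55    1.01   15.17] F [0.6 3.5 5.7] op 0.287 gf 78.2
(np.float64(-0.81), np.float64(5.79))
6 fx(np.float64(0.21), np.float64(5.96)) t 31.51 casterframe [-107.28    0.93   15.19] F [1.8 3.1 5.3] op 0.294 gf 78.2
11 fx(np.float64(-0.04), np.float64(5.71)) t 31.96 casterframe [-102.39    0.89   15.17] F [1.6 3.2 5.8] op 0.287 gf 78.3
13 fx(np.float64(-1.22), np.float64(6.76)) t 32.34 casterframe [-100.89    0.9    15.15] F [-0.   3.6  6.1] op 0.293 gf 78.5
14 fx(np.float64(-2.08), np.float64(7.69)) t 32.73 casterframe [-100.1     0.9    15.15] F [-1.5  3.9  8.5] op 0.291 gf 78.6
15 fx(np.float64(-2.64), np.float64(8.16)) t 33.11 casterframe [-99.37   0.88  15.16] F [-1.   4.6  7.8] op 0.288 gf 78.8
16 fx(np.float64(-3.61), np.float64(8.88)) t 33.49 casterframe [-98.77   0.88  15.13] F [-3.5  4.3  9.5] op 0.288 gf 78.9
17 fx(np.float64(-4.79), np.float64(10.13)) t 33.88 casterframe [-98.09   0.88  15.15] F [-3.5  4.5 10.6] op 0.293 gf 79.1
18 fx(np.float64(-5.49), np.float64(11.52)) t 34.26 casterframe [-97.49   0.88  15.13] F [-4.4  4.6 11.4] op 0.288 gf 79.2
```

The force has been rising since about 12 mm of travel, at about spring rate. That is 4 mm earlier than I estimated. Before settling I'll check numerically where the tabs stand, using intensity profiles along the chamber at tab height from the cameras.

```bash
python3 - <<'E'
from h import *
from scipy.ndimage import map_coordinates as mc
def prof(m,im,xs,y,z):
    uv=proj(m,[at(C,x,y,z) for x in xs]); return mc(im.mean(2),[uv[:,1],uv[:,0]],order=1).astype(int), uv
d=np.load("w1.npz"); m1={k:d[k] for k in("K","position","rotation")}
xs=np.arange(-40,32,2)
print("x   ",*[f"{x:3d}" for x in xs])
for y in(-25,0,25): print("w1 z58 y",y,*[f"{v:3d}" for v in prof(m1,d["im"],xs,y,58)[0]])
for n in("wrist","top","side"):
    m=imaging.camera_model(n); im=imaging.capture(n); np.savez(f"p_{n}.npz",im=im,**m)
    for y,z in((-15,94),(0,94),(15,94),(-30,60),(30,60)):
        p,uv=prof(m,im,xs,y,z); print(n,y,z,uv[0].astype(int),uv[-1].astype(int)); print("    ",*[f"{v:3d}" for v in p])
st("")
E
```

```text
x    -40 -38 -36 -34 -32 -30 -28 -26 -24 -22 -20 -18 -16 -14 -12 -10  -8  -6  -4  -2   0   2   4   6   8  10  12  14  16  18  20  22  24  26  28  30
w1 z58 y -25  98 100 100 114 130 128 126 123  57  26  33  35  33  33  31  33  33  47  90  86  99 109 113 116 118 119 120 130 122 127 126 126 108 108 114 121
w1 z58 y 0  46  61  98 113 130 128 127 123  66  32  31  32  33  32  33  31  32  38  82  88  97 109 115 114 119 117 120 130 122 126 127 127 108 106 111 119
w1 z58 y 25 101 100 101 109 129 130 129 125  71  32  30  30  29  32  30  31  29  31  51  57  69  80  75  75  74  76  77 100 102 112 111 109  99 105 108 117
wrist -15 94 [246 438] [251 544]
       0   0   0   0   0   0   0   0   0   0   0   0   0   0   0   0   0   0   0   0   0   0   0   0   0   0   0   0   0   0   0   0   0   0   0   0
wrist 0 94 [282 438] [282 544]
       0   0   0   0   0   0   0   0   0   0   0   0   0   0   0   0   0   0   0   0   0   0   0   0   0   0   0   0   0   0   0   0   0   0   0   0
wrist 15 94 [317 438] [312 544]
       0   0   0   0   0   0   0   0   0   0   0   0   0   0   0   0   0   0   0   0   0 
[... 1599 characters left out ...]
101 109 109 107  97  91  99 108 111 119 145 163 160 154 149 150 146 145 140 137
side 15 94 [284 178] [320 175]
     116 108 102  96  91  85  83  89  86  82  80  76  73  68  64  65  72  79  83  90  72  78 100 105 106 106 103  92  79  83  86  88  88  86  83  80
side -30 60 [291 205] [327 201]
      22  20  22  24  25  35  50  54  53  57  67  77  80  81  82  83  90 140 180 145 119 170 228 231 213 177 158 144 128 142 155 146 123 122 143 166
side 30 60 [281 192] [316 189]
     226 222 217 219 218 213 215 217 218 215 178 128 136 136 158 212 216 191  72  75  76  75  74  74  77  96 120 131 121 120 122 105 133 135 131 129
 t 34.41 casterframe [-97.49   0.87  15.13] F [-4.9  5.  11.4] op 0.293 gf 79.2
```

```bash
python3 - <<'E'
from h import *
from scipy.ndimage import map_coordinates as mc
for d in(19.5,21,22.5,24):
    bot.movel(at(C,-114+d,0,52-D),max_speed=25); f=fx(12); st(f"{d} fx{f}")
    if f[0]<-8.6: break
m=imaging.camera_model("side"); g=imaging.capture("side").mean(2)
def pr(P): uv=proj(m,P); return mc(g,[uv[:,1],uv[:,0]],order=1).astype(int)
zs=np.arange(56,116,3); print("z    ",*zs)
for x in(-7,-4.5,-2,5,7.5,10): print(x,*pr([at(C,x,-22,z) for z in zs]))
xs=np.arange(-20,22,2); print("x",*xs)
for z in(64,70,76,82,88,93): print(z,*pr([at(C,x,-22,z) for x in xs]))
E
```

```text
19.5 fx(np.float64(-6.64), np.float64(12.55)) t 34.86 casterframe [-96.45   0.86  15.12] F [-5.4  5.2 12.7] op 0.292 gf 79.4
21 fx(np.float64(-8.13), np.float64(14.0)) t 35.31 casterframe [-95.48   0.86  15.13] F [-6.2  5.3 13.9] op 0.289 gf 79.6
22.5 fx(np.float64(-9.56), np.float64(15.39)) t 35.76 casterframe [-94.58   0.83  15.1 ] F [-8.6  5.2 15.2] op 0.292 gf 79.8
z     56 59 62 65 68 71 74 77 80 83 86 89 92 95 98 101 104 107 110 113
-7 82 100 106 105 105 106 106 106 106 106 106 107 116 112 109 103 86 105 101 93
-4.5 91 108 111 113 112 112 113 114 113 112 111 112 124 114 105 91 103 109 99 93
-2 121 113 113 113 113 113 116 113 115 115 119 123 130 110 91 102 110 110 97 93
5 129 103 102 104 107 114 127 128 132 135 120 112 148 110 109 132 128 63 94 93
7.5 214 153 112 115 127 132 132 133 134 125 132 133 169 123 121 159 122 67 97 94
10 232 169 121 127 127 127 127 128 129 130 131 130 186 143 130 161 116 69 95 94
x -20 -18 -16 -14 -12 -10 -8 -6 -4 -2 0 2 4 6 8 10 12 14 16 18 20
64 56 55 58 69 75 81 97 109 112 113 108 95 97 110 116 127 128 148 166 156 139
70 62 71 75 75 74 80 98 111 112 113 112 100 96 119 132 128 126 131 133 113 74
76 75 74 74 74 73 79 99 112 114 114 111 99 107 137 132 129 122 102 72 67 71
82 71 73 74 75 74 79 99 112 113 115 122 115 116 137 131 130 121 99 95 129 166
88 74 74 74 73 73 77 98 112 113 123 126 104 100 125 133 129 120 93 92 124 155
93 73 75 75 75 74 82 105 122 122 123 115 100 118 145 172 195 148 102 98 99 116
```

Both tabs have their top edge at z≈93, and plate 2's front edge stays at x≈-9 at every height. So both plates are down, upright and closed up, and the push is about 9.6 N. I'll check that it holds, then hand in.

```bash
python3 - <<'E'
from h import *
bot.dwell(1.5); print(fx(12)); st("hold")
if fx()[0]<-7: print(bot.sign_off())
E
```

```text
(np.float64(-9.67), np.float64(15.6))
hold t 37.51 casterframe [-94.56   0.84  15.11] F [-8.8  5.1 15.2] op 0.286 gf 79.8
the job is handed in; nothing more can be done
None
```

I handed the job in at about 38 s; the hand-in gave no pass/fail. Two filler plates stand upright on the trough floor, closed up against the cassettes. The other two are still in the storage block. The fingers are still on the grip, pushing at about 9.7 N, so the spring is about half compressed.

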